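# Put the polishing laps away in their foam cradles

### The job

Put the three solid round polishing laps away in the foam cradles by size: the small lap into the cradle with the smallest pocket, the medium one into the middle-sized pocket and the large one into the largest. Set each down without dropping it, so that it stands upright on the floor of its pocket. Leave the two bored collars, the spectacles and the screwdriver where they are.

Things in the scene. Friction and masses are not known exactly. Their poses are not given: they have to be found in the camera images.
- lap_small_center (a point): The small polishing lap: a loose solid round cylinder, 30 mm in diameter, slightly domed closed top (the straight side ends 41 mm up). Bare grey metal, 46 mm high, standing upright; this point is on its axis, half-way up (23 mm above its flat underside), z up.
- lap_medium_center (a point): The medium polishing lap: a loose solid round cylinder, 42 mm in diameter, slightly domed closed top (the straight side ends 41 mm up). Bare grey metal, 46 mm high, standing upright; this point is on its axis, half-way up (23 mm above its flat underside), z up.
- lap_large_center (a point): The large polishing lap: a loose solid round cylinder, 54 mm in diameter, slightly domed closed top (the straight side ends 41 mm up). Bare grey metal, 46 mm high, standing upright; this point is on its axis, half-way up (23 mm above its flat underside), z up.
- cradle_small_pocket (a point): The small foam cradle: an off-white square foam block 80 x 80 mm, 20 mm high, fixed to the bench, with one round pocket 46 mm in diameter and 8 mm deep in the middle of its top, and blank yellow tape on two sides. This point is the centre of the pocket's floor, 12 mm above the bench; the rim is 8 mm higher; z up.
- cradle_medium_pocket (a point): The medium foam cradle: an off-white square foam block 94 x 94 mm, 20 mm high, fixed to the bench, with one round pocket 58 mm in diameter and 8 mm deep in the middle of its top, and blank yellow tape on two sides. This point is the centre of the pocket's floor, 12 mm above the bench; the rim is 8 mm higher; z up.
- cradle_large_pocket (a point): The large foam cradle: an off-white square foam block 108 x 108 mm, 20 mm high, fixed to the bench, with one round pocket 72 mm in diameter and 8 mm deep in the middle of its top, and blank yellow tape on two sides. This point is the centre of the pocket's floor, 12 mm above the bench; the rim is 8 mm higher; z up.
- collar_narrow_center (a point): The narrow collar: a loose upright tube, 35 mm outside diameter with an open 20 mm bore right through it, so a hole shows from above. Not a lap; stays where it is. Bare grey metal, 46 mm high, standing upright; this point is on its axis, half-way up (23 mm above its flat underside), z up.
- collar_wide_center (a point): The wide collar: a loose upright tube, 48 mm outside diameter with an open 30 mm bore right through it, so a hole shows from above. Not a lap; stays where it is. Bare grey metal, 46 mm high, standing upright; this point is on its axis, half-way up (23 mm above its flat underside), z up.
- spectacles_center (a point): A bystander: folded black spectacles, loose, 132 mm long, 42 mm across and 28 mm high, lying lenses up to the robot's left; this point is their middle, 14 mm above the bench; y runs along their length. Leave alone.
- screwdriver: A bystander: a loose screwdriver 150 mm long, lying on the bench to the robot's right; x runs along it towards the tip. Leave alone.
Not all that is in view belongs to the job. What is shaped like the part that bears lap_large_center but pink or red is not meant.

How it is judged (in metres and radians):
At the end, for the whole second after the job is handed in: Each lap stands upright (within 0.1 rad), at rest, on the floor of the pocket of its own size (its centre within 12 mm of the pocket's centre and 31 to 39 mm above the bench), and collars, spectacles and screwdriver are within 20 mm of where they began (horizontal distance between lap_small_center and cradle_small_pocket below 0.012 m and height (world z) of lap_small_center between 0.031 and 0.039 m and angle between each of lap_small_center, lap_medium_center, lap_large_center's own z axis and vertical below 0.1 rad and linear speed of each of lap_small, lap_medium, lap_large below 0.02 m/s and horizontal distance between lap_medium_center and cradle_medium_pocket below 0.012 m and height (world z) of lap_medium_center between 0.031 and 0.039 m and horizontal distance between lap_large_center and cradle_large_pocket below 0.012 m and height (world z) of lap_large_center between 0.031 and 0.039 m and distance of each of collar_narrow_center, collar_wide_center, spectacles_center, screwdriver from where it was at the start of the episode below 0.02 m); the robot touches nothing.
It fails at once if a lap is dropped or thrown (moves faster than 0.8 m/s while not held, a free fall of about 30 mm) ((contact force between the fingers and lap_small below 0.05 N and linear speed of lap_small above 0.8 m/s) or (contact force between the fingers and lap_medium below 0.05 N and linear speed of lap_medium above 0.8 m/s) or (contact force between the fingers and lap_large below 0.05 N and linear speed of lap_large above 0.8 m/s)).
It fails at once if the narrow collar moved by more than 20 mm (distance of collar_narrow_center from where it was at the start of the episode above 0.02 m).
It fails at once if the wide collar moved by more than 20 mm (distance of collar_wide_center from where it was at the start of the episode above 0.02 m).
It fails at once if the spectacles moved by more than 20 mm (distance of spectacles_center from where it was at the start of the episode above 0.02 m).
It fails at once if the screwdriver moved by more than 20 mm (distance of screwdriver from where it was at the start of the episode above 0.02 m).
It also fails if it takes over 90 s, if anything falls off the work surface, if the arm or the gripper's body presses on something with over 40 N, if the wrist force passes 120 N, or if a joint passes its speed limit or range.

### The arm

A 6-joint arm with a two-finger parallel gripper is mounted at the origin on the work surface. World frame = base frame: x ahead of the robot, y to its left, z up, the work surface at z = 0. Lengths are in m, angles in degrees, forces in N, time in s.
With the tool pointing down it reaches from about 0.4 to 0.825 m from the base axis. Payload 7 kg.
Tool frame: the origin (TCP) lies midway between the tips of the shut fingers; the grasp point (between the pads) lies 19 mm behind it; z points along the fingers, y is the line along which they close (so a half turn about z gives the same grasp; the last joint's range is limited). The gripper opens to 88 mm and grips with 3 to 60 N. Pads are 19 mm wide; open, the fingers measure 130 mm over their backs; the gripper's body (78 mm by 193 mm) begins 47 mm behind the grasp point.
Start: joints at [84.231, 20.546, 0.682, 0, -70.136, -16.507], TCP at [0.256, 0.625, 0.227] pointing down, gripper open.
Joint ranges: [-176.03, 176.03], [-82.01, 121.73], [-58.28, 71.71], [-173.87, 95.51], [-174.79, -0.11], [-173.66, 173.66]. Speed limits (degrees/s): [136.94, 136.94, 172.46, 180, 180, 180].

### API

Orientations are given as [roll, pitch, yaw] about the fixed x, y, z axes, in that order (R = Rz(yaw) Ry(pitch) Rx(roll)).
In Python, from plant import r gives the robot as it stands.
- The arm moves only by the tool drive_tool, never from a script. Its argument "commands" is a list of rows, each an object of numbers: "hand": the closure, from 0 (fully open) to 1 (shut); "tx", "ty", "tz": the shift along the world's x, y, z scaled (see below); "turn": the turn about the world's z scaled (see below). A call has 1 to 10 rows; each row is the pose to reach, as a shift and turn from the pose commanded when the call began; what a row does not reach only later rows make up. The controller multiplies each number of a shift by 0.6 m and each number of a turn by 90 degrees. A row lasts 1/10 s, in which the tool goes at most 50 mm and 8.59 degrees, less where a joint would pass 70% of its speed; a pose out of reach is approached as far as the arm can. A call with a number of a shift or a turn outside -1 to 1 is refused whole. A call with a gripper value outside its range is refused whole. The fingers move at their own pace and stop on an object; "grip_force" is the grip in N (left out, the last holds). Time passes only in rows, so rows that repeat a pose let the fingers close. It gives the time, the measured TCP pose, the force, the opening and the grip force at its end, in the units of the state.
- r.get_state(): the state, without advancing time (a new reading comes with each control period).
- r.capture(name): name is "side" or "top"; returns a dict with "frame" (400x640x3 uint8, red, green, blue), "fx", "fy", "cx", "cy" (pixels), "world_from_camera" (4x4, takes a point from camera to world coordinates). Camera axes: x right, y down, z forward; pixel columns grow to the right and rows downward; lengths in m; the calibration is good to about 2 mm. A picture is of the moment at which its call begins. There is no depth.
- r.close_job(): hands the job in; it is judged then, once.
Trained networks look in the newest picture that a camera, given by its name, has taken for a name from the list of things; names that differ only in an ending like _2 or _b are one class to them, and where a whole thing is asked for, a point or a joint stands for the part that bears it (a point fixed in the world has none). Each returns a list of dicts, best first, with "score" (0 to 1); they miss things now and then, are a little off and sometimes report something else, mostly with a low value. They report only what shows in the picture. A call takes as long as a camera call. They do not tell look-alikes from the thing itself.
- r.trace(label, camera): "pixels" (400x640 bool, what is visible of it) and "extent" ([left, top, right, bottom] in pixels, round what is visible of it).
The state is a dict: "time_s": time; "joints": joint angles; "qd": joint speeds; "joint_torque": joint torques, N m; "tcp_pos": TCP position; "eef_rot": TCP orientation; "contact_force": force on the tool from outside, world axes, zero at the start; "moment": the same for the moment, N m; "gripper_width": finger opening in m; "gripper_force": force on a finger pad.
Only numpy, scipy, OpenCV 4.12 (cv2) and the standard library are available. Lean on these libraries where they do the work, as an engineer would, in place of code of your own. Each camera call takes 0.05 s, during which the arm holds its last target. There are 200 camera calls.

## Working session

There is one attempt and no reset: what is moved stays moved. The work goes in short steps, Python scripts to look and compute and a tool call to move; the robot and the scene stay as the last step left them, time stands still between calls to the robot, and variables do not carry over. Pictures are saved under pics/ and viewed, at most 14 in all, crops included, and the job is handed in when it is done.

Besides the shell and the picture viewer there is one more tool, called by a JSON object that holds its "method" and its "body", one argument or row to a line. drive_tool: Moves the arm, as the interface text tells. Its arguments: {"type":"object","properties":{"commands":{"type":"array"},"grip_force":{"type":"number"}},"required":["commands"]}

```bash
mkdir -p pics; cat > h.py <<'E'
import numpy as np, cv2
from plant import r
def cap(n,f=None):
    c=r.capture(n)
    if f: cv2.imwrite('pics/'+f,cv2.cvtColor(c['frame'],cv2.COLOR_RGB2BGR))
    return c
def ray(c,u,v,z):
    T=np.array(c['world_from_camera']); d=T[:3,:3]@np.array([(u-c['cx'])/c['fx'],(v-c['cy'])/c['fy'],1])
    o=T[:3,3]; return o+d*(z-o[2])/d[2]
def proj(c,p):
    T=np.linalg.inv(np.array(c['world_from_camera'])); q=T[:3,:3]@np.array(p)+T[:3,3]
    return c['fx']*q[0]/q[2]+c['cx'],c['fy']*q[1]/q[2]+c['cy']
E
python3 - <<'E'
from h import *
for n in ['top','side']:
    c=cap(n,n+'0.png'); print(n,c['fx'],np.round(c['world_from_camera'],3).tolist())
    for l in ['lap_small_center','lap_medium_center','lap_large_center','cradle_small_pocket','cradle_medium_pocket','cradle_large_pocket','collar_narrow_center','collar_wide_center','spectacles_center','screwdriver']:
        try:
            for d in r.trace(l,n): print(l,round(d['score'],2),d['extent'],int(d['pixels'].sum()))
        except Exception as e: print(l,e)
s=r.get_state();print(s)
E
```

```text
top 439.68276147892743 [[-0.003, -0.977, 0.214, 0.178], [-1.0, 0.003, 0.001, 0.017], [-0.002, -0.214, -0.977, 1.476], [0.0, 0.0, 0.0, 1.0]]
lap_small_center 0.63 [227.3, 220.9, 239.2, 234.7] 92
lap_large_center 0.7 [333.6, 168.9, 352.6, 187.4] 256
lap_large_center 0.66 [298.5, 223.4, 314.7, 241.4] 249
lap_large_center 0.63 [310.0, 193.6, 330.5, 208.3] 232
cradle_small_pocket 0.75 [240.6, 149.4, 266.7, 175.5] 589
cradle_small_pocket 0.52 [292.8, 158.4, 320.7, 181.5] 747
cradle_medium_pocket 0.65 [289.9, 156.7, 322.8, 184.2] 785
cradle_large_pocket 0.69 [369.2, 149.1, 398.6, 181.3] 1029
collar_narrow_center 0.49 [350.9, 193.4, 368.1, 206.4] 126
collar_wide_center 0.59 [395.1, 225.0, 408.3, 240.1] 185
collar_wide_center 0.3 [309.1, 192.4, 327.3, 206.1] 215
spectacles_center 0.78 [164.7, 187.2, 201.6, 201.0] 344
spectacles_center 0.29 [393.9, 226.1, 409.8, 239.8] 144
screwdriver 0.74 [449.3, 197.5, 457.7, 220.7] 128
side 402.3007965921262 [[0.769, -0.473, 0.431, 0.024], [-0.64, -0.553, 0.534, -0.594], [-0.014, -0.686, -0.727, 0.827], [0.0, 0.0, 0.0, 1.0]]
lap_small_center 0.62 [229.1, 15
[... 685 characters left out ...]
6.8, 342.3] 516
{'time_s': 1.1, 'joints': array([ 8.42315484e+01,  2.05455271e+01,  6.83072852e-01,  6.18621982e-04,
       -7.01343571e+01, -1.65070805e+01]), 'qd': array([-0.09578899, -0.01317537,  0.04921561, -0.04059462, -0.01827849,
       -0.01347509]), 'joint_torque': array([ 5.38876866e-04, -5.82404530e+01,  2.93316704e+01,  7.00256601e+00,
        1.26830646e-02, -2.52449581e-05]), 'tcp_pos': array([0.25587917, 0.62462001, 0.22658108]), 'eef_rot': array([-1.79996777e+02,  3.48169572e-04, -2.22753219e+01]), 'contact_force': array([0.0181446 , 0.52723603, 0.29816884]), 'moment': array([-0.04390991,  0.0477632 , -0.00590981]), 'gripper_force': 0.0, 'gripper_width': 0.08764059350459188}
```

```bash
python3 - <<'E'
import cv2
a=cv2.imread('pics/top0.png')[120:260,150:470]; cv2.imwrite('pics/topc.png',cv2.resize(a,None,fx=2.5,fy=2.5,interpolation=cv2.INTER_CUBIC))
a=cv2.imread('pics/side0.png')[95:355,210:480]; cv2.imwrite('pics/sidec.png',cv2.resize(a,None,fx=2.3,fy=2.3,interpolation=cv2.INTER_CUBIC))
E
```

```text
(no output)
```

View pics/topc.png

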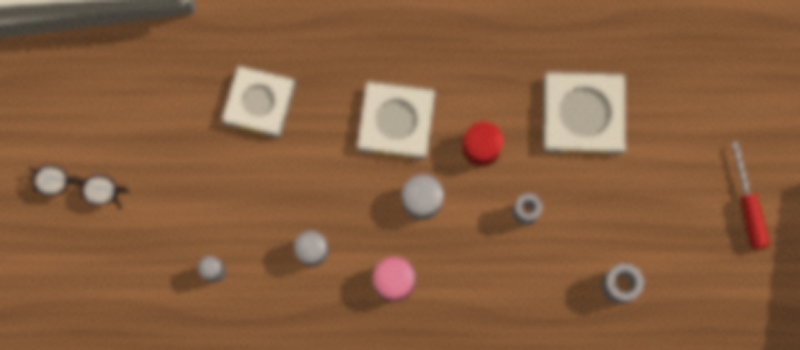

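View pics/sidec.png

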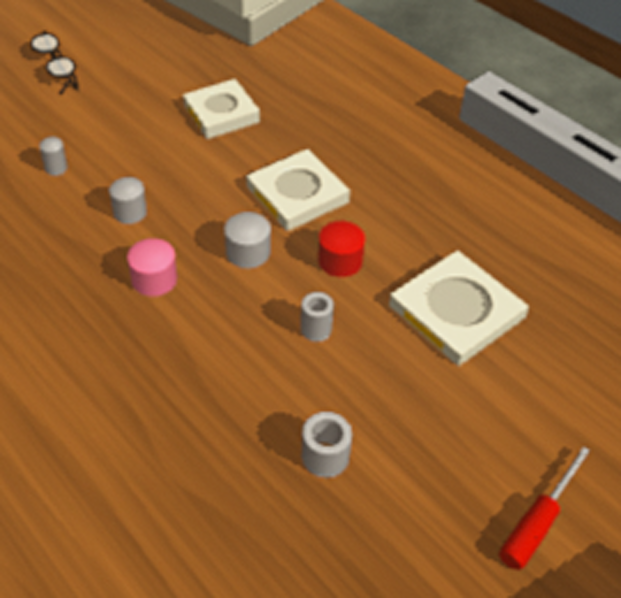

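The top crop shows the laps as grey domed discs at about (234,227), (274,219) and (319,198) in the full image, small to large. The pink (308,231) and red (343,177) look-alikes are not meant, and the grey tubes at (361,203) and (400,233) have visible bores, so they are the collars. The cradles are at (253,160), (309,167) and (384,164). I'll find positions by matching model silhouettes in both views.

```bash
cat >> h.py <<'E'
def cyl(x,y,R,z0):
    a=np.linspace(0,2*np.pi,40)
    P=[(x+q*R*np.cos(t),y+q*R*np.sin(t),z0+z) for z,q in((0,1),(.041,1),(.0445,.6),(.046,.2)) for t in a]
    return P
def block(x,y,h,th):
    c,s=np.cos(th),np.sin(th)
    return [(x+c*a*h-s*b*h,y+s*a*h+c*b*h,z) for z in(0,.02) for a in(-1,1) for b in(-1,1)]
def cen(c,P):
    S=8;p=np.array([proj(c,q) for q in P]);h=cv2.convexHull(((p+.5)*S).astype(np.float32))
    m=cv2.moments(h);return np.array([m['m10']/m['m00']/S-.5,m['m01']/m['m00']/S-.5]),m['m00']/S/S
def comp(c,u,v,sat):
    hsv=cv2.cvtColor(c['frame'],cv2.COLOR_RGB2HSV)
    m=((hsv[...,1]<sat)&(hsv[...,2]>70)).astype(np.uint8)
    n,l,st,ce=cv2.connectedComponentsWithStats(m,connectivity=4)
    ys,xs=np.nonzero(l); k=np.argmin((xs-u)**2+(ys-v)**2); i=l[ys[k],xs[k]]
    return ce[i],st[i,4]
def fit(c,u,v,model,x0,sat=110):
    from scipy.optimize import least_squares
    t,A=comp(c,u,v,sat)
    s=least_squares(lambda p:cen(c,model(p))[0]-t,x0,diff_step=1e-3).x
    return s,A,cen(c,model(s))[1]
E
python3 - <<'E'
from h import *
T=cap('top');S=cap('side')
pts={'ls':(234,227,.015),'lm':(274,219,.021),'ll':(319,198,.027),'cn':(361,203,.0175),'cw':(400,233,.024),
'ks':(253,160,.04),'km':(309,167,.047),'kl':(384,164,.054)}
for k,(u,v,R) in pts.items():
    x0=ray(T,u,v,.02)[:2]
    if k[0]=='k':
        M=lambda p:block(p[0],p[1],R,0)
        p=ray(T,u,v,.02)
    else: M=lambda p:cyl(p[0],p[1],R,0)
    for c in(T,S):
        w=proj(c,(x0[0],x0[1],.03)); 
        s,A,B=fit(c,*w,M,x0,130); print(k,np.round(s*1000,1),A,round(B),end=' | ')
    print()
for l in ['spectacles_center','screwdriver']:
    for c,n in((T,'top'),(S,'side')):
        ys,xs=np.nonzero(r.trace(l,n)[0]['pixels']); print(l,[ray(c,a,b,.014)[:2].round(3).tolist() for a,b in((xs.min(),ys.min()),(xs.max(),ys.max()))])
print(r.get_state()['time_s'])
E
```

```text
ls [398.3 280.8] 121 88 | ls [399.  280.4] 165 157 | 
lm [426.6 148.2] 199 150 | lm [426.4 147.6] 278 269 | 
ll [496.7  -1.8] 291 235 | ll [497.   -1.7] 438 420 | 
cn [ 479.  -143.2] 151 111 | cn [ 480.7 -141.5] 272 255 | 
cw [ 377.2 -267.8] 252 204 | cw [ 378.9 -265.8] 540 508 | 
ks [636.2 225.6] 690 564 | ks [637.5 224.2] 564 560 | 
km [608.5  34.3] 897 756 | km [610.6  33.4] 936 932 | 
kl [ 618.6 -226.7] 1149 1011 | kl [ 621.4 -227.1] 1640 1637 | 
spectacles_center [[0.542, 0.531], [0.49, 0.408]]
spectacles_center [[0.533, 0.555], [0.51, 0.407]]
screwdriver [[0.522, -0.437], [0.428, -0.464]]
screwdriver [[0.51, -0.383], [0.474, -0.505]]
1.4
```

{"method": "drive_tool", "body": {
  "commands": [
    {"hand": 0, "tx": 0.238, "ty": -0.574, "tz": -0.167},
    {"hand": 0, "tx": 0.238, "ty": -0.574, "tz": -0.167},
    {"hand": 0, "tx": 0.238, "ty": -0.574, "tz": -0.167},
    {"hand": 0, "tx": 0.238, "ty": -0.574, "tz": -0.167},
    {"hand": 0, "tx": 0.238, "ty": -0.574, "tz": -0.167},
    {"hand": 0, "tx": 0.238, "ty": -0.574, "tz": -0.167},
    {"hand": 0, "tx": 0.238, "ty": -0.574, "tz": -0.167},
    {"hand": 0, "tx": 0.238, "ty": -0.574, "tz": -0.167},
    {"hand": 0, "tx": 0.238, "ty": -0.574, "tz": -0.167},
    {"hand": 0, "tx": 0.238, "ty": -0.574, "tz": -0.167}
  ],
  "grip_force": 30
}}

```text
invalid input
```

{"method": "drive_tool", "body": {
  "commands": [
    {"hand": 0.0, "tx": 0.238, "ty": -0.574, "tz": -0.167, "turn": 0.0}
  ]
}}

```text
time_s: 1.5
tcp_pos: [0.2737, 0.5838, 0.2139]
eef_rot: [-179.8, -0.0, -22.1]
contact_force: [0.8, -1.3, -1.0]
gripper_width: 0.0873
gripper_force: 0.0
```

{"method": "drive_tool", "body": {
  "commands": [
    {"hand": 0, "tx": 0.209, "ty": -0.505, "tz": -0.145, "turn": 0},
    {"hand": 0, "tx": 0.209, "ty": -0.505, "tz": -0.145, "turn": 0},
    {"hand": 0, "tx": 0.209, "ty": -0.505, "tz": -0.145, "turn": 0},
    {"hand": 0, "tx": 0.209, "ty": -0.505, "tz": -0.145, "turn": 0},
    {"hand": 0, "tx": 0.209, "ty": -0.505, "tz": -0.145, "turn": 0},
    {"hand": 0, "tx": 0.209, "ty": -0.505, "tz": -0.145, "turn": 0},
    {"hand": 0, "tx": 0.209, "ty": -0.505, "tz": -0.145, "turn": 0},
    {"hand": 0, "tx": 0.209, "ty": -0.505, "tz": -0.145, "turn": 0},
    {"hand": 0, "tx": 0.209, "ty": -0.505, "tz": -0.145, "turn": 0}
  ],
  "grip_force": 30
}}

```text
time_s: 2.4
tcp_pos: [0.4003, 0.2764, 0.1268]
eef_rot: [-180.0, -0.0, -22.4]
contact_force: [0.1, 0.8, 1.0]
gripper_width: 0.0872
gripper_force: 0.0
```

{"method": "drive_tool", "body": {
  "commands": [
    {"hand": 0, "tx": -0.002, "ty": 0.007, "tz": -0.06, "turn": 0},
    {"hand": 0, "tx": -0.002, "ty": 0.007, "tz": -0.12, "turn": 0},
    {"hand": 0, "tx": -0.002, "ty": 0.007, "tz": -0.16, "turn": 0},
    {"hand": 0, "tx": -0.002, "ty": 0.007, "tz": -0.18, "turn": 0},
    {"hand": 0, "tx": -0.002, "ty": 0.007, "tz": -0.191, "turn": 0},
    {"hand": 0, "tx": -0.002, "ty": 0.007, "tz": -0.191, "turn": 0}
  ],
  "grip_force": 30
}}

```text
time_s: 3.0
tcp_pos: [0.3984, 0.282, 0.0116]
eef_rot: [180.0, 0.0, -22.2]
contact_force: [-0.5, -0.4, 0.4]
gripper_width: 0.0878
gripper_force: 0.0
```

{"method": "drive_tool", "body": {
  "commands": [
    {"hand": 1, "tx": 0, "ty": 0, "tz": 0, "turn": 0},
    {"hand": 1, "tx": 0, "ty": 0, "tz": 0, "turn": 0},
    {"hand": 1, "tx": 0, "ty": 0, "tz": 0, "turn": 0},
    {"hand": 1, "tx": 0, "ty": 0, "tz": 0, "turn": 0},
    {"hand": 1, "tx": 0, "ty": 0, "tz": 0, "turn": 0},
    {"hand": 1, "tx": 0, "ty": 0, "tz": 0, "turn": 0},
    {"hand": 1, "tx": 0, "ty": 0, "tz": 0, "turn": 0},
    {"hand": 1, "tx": 0, "ty": 0, "tz": 0, "turn": 0},
    {"hand": 1, "tx": 0, "ty": 0, "tz": 0, "turn": 0},
    {"hand": 1, "tx": 0, "ty": 0, "tz": 0, "turn": 0}
  ],
  "grip_force": 30
}}

```text
time_s: 4.0
tcp_pos: [0.3985, 0.2811, 0.012]
eef_rot: [180.0, 0.0, -22.3]
contact_force: [-0.2, -0.7, 2.1]
gripper_width: 0.0289
gripper_force: 30.0
```

{"method": "drive_tool", "body": {
  "commands": [
    {"hand": 1, "tx": 0, "ty": 0, "tz": 0.04, "turn": 0},
    {"hand": 1, "tx": 0, "ty": 0, "tz": 0.1, "turn": 0},
    {"hand": 1, "tx": 0.04, "ty": -0.01, "tz": 0.13, "turn": 0},
    {"hand": 1, "tx": 0.1, "ty": -0.024, "tz": 0.13, "turn": 0},
    {"hand": 1, "tx": 0.17, "ty": -0.04, "tz": 0.13, "turn": 0},
    {"hand": 1, "tx": 0.24, "ty": -0.056, "tz": 0.13, "turn": 0},
    {"hand": 1, "tx": 0.31, "ty": -0.072, "tz": 0.13, "turn": 0},
    {"hand": 1, "tx": 0.37, "ty": -0.087, "tz": 0.13, "turn": 0},
    {"hand": 1, "tx": 0.398, "ty": -0.094, "tz": 0.13, "turn": 0},
    {"hand": 1, "tx": 0.398, "ty": -0.094, "tz": 0.13, "turn": 0}
  ]
}}

```text
time_s: 5.0
tcp_pos: [0.6392, 0.2236, 0.0886]
eef_rot: [179.9, 0.0, -22.4]
contact_force: [-1.2, 0.1, -1.5]
gripper_width: 0.0295
gripper_force: 30.0
```

```bash
python3 - <<'E'
from h import *
c=cap('side');s=r.get_state();print(s['tcp_pos'],s['gripper_width'],s['gripper_force'],s['contact_force'])
w=proj(c,s['tcp_pos']);u,v=int(w[0]),int(w[1]);a=c['frame'][v-60:v+60,u-70:u+70][...,::-1]
cv2.imwrite('pics/s1.png',cv2.resize(a,None,fx=4,fy=4,interpolation=cv2.INTER_CUBIC))
E
```

```text
[0.63780177 0.22393317 0.08867708] 0.02934341487303794 29.999496104428545 [-1.08666718  0.38878198  0.12422274]
```

View pics/s1.png

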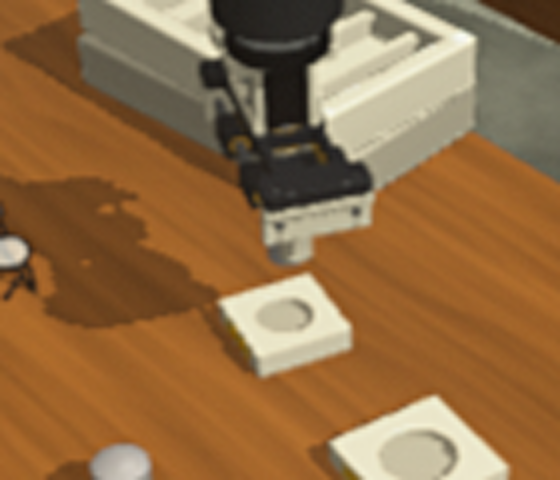

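The small lap hangs upright in the fingers at about (290,250) in the crop, in line with the smallest cradle (285,315) below it. Lowering it now.

{"method": "drive_tool", "body": {
  "commands": [
    {"hand": 1, "tx": -0.002, "ty": 0.002, "tz": -0.03, "turn": 0},
    {"hand": 1, "tx": -0.002, "ty": 0.002, "tz": -0.06, "turn": 0},
    {"hand": 1, "tx": -0.002, "ty": 0.002, "tz": -0.08, "turn": 0},
    {"hand": 1, "tx": -0.002, "ty": 0.002, "tz": -0.09, "turn": 0},
    {"hand": 1, "tx": -0.002, "ty": 0.002, "tz": -0.098, "turn": 0},
    {"hand": 1, "tx": -0.002, "ty": 0.002, "tz": -0.103, "turn": 0},
    {"hand": 1, "tx": -0.002, "ty": 0.002, "tz": -0.106, "turn": 0},
    {"hand": 1, "tx": -0.002, "ty": 0.002, "tz": -0.106, "turn": 0}
  ]
}}

```text
time_s: 5.85
tcp_pos: [0.6363, 0.2261, 0.0266]
eef_rot: [-180.0, -0.0, -22.3]
contact_force: [0.8, -0.3, -0.5]
gripper_width: 0.0292
gripper_force: 30.0
```

{"method": "drive_tool", "body": {
  "commands": [
    {"hand": 1, "tx": 0, "ty": 0, "tz": -0.002, "turn": 0},
    {"hand": 1, "tx": 0, "ty": 0, "tz": -0.004, "turn": 0},
    {"hand": 1, "tx": 0, "ty": 0, "tz": -0.004, "turn": 0}
  ]
}}

```text
time_s: 6.15
tcp_pos: [0.6363, 0.226, 0.0241]
eef_rot: [-180.0, -0.0, -22.3]
contact_force: [0.6, -0.3, 0.1]
gripper_width: 0.0293
gripper_force: 30.0
```

{"method": "drive_tool", "body": {
  "commands": [
    {"hand": 0.5, "tx": 0, "ty": 0, "tz": 0, "turn": 0},
    {"hand": 0, "tx": 0, "ty": 0, "tz": 0, "turn": 0},
    {"hand": 0, "tx": 0, "ty": 0, "tz": 0, "turn": 0},
    {"hand": 0, "tx": 0, "ty": 0, "tz": 0, "turn": 0},
    {"hand": 0, "tx": 0, "ty": 0, "tz": 0, "turn": 0},
    {"hand": 0, "tx": 0, "ty": 0, "tz": 0, "turn": 0},
    {"hand": 0, "tx": 0, "ty": 0, "tz": 0.04, "turn": 0},
    {"hand": 0, "tx": 0, "ty": 0, "tz": 0.11, "turn": 0},
    {"hand": 0, "tx": 0, "ty": 0, "tz": 0.17, "turn": 0},
    {"hand": 0, "tx": 0, "ty": 0, "tz": 0.17, "turn": 0}
  ]
}}

```text
time_s: 7.15
tcp_pos: [0.6393, 0.2275, 0.1324]
eef_rot: [-179.6, -0.4, -22.2]
contact_force: [1.7, 0.7, 0.5]
gripper_width: 0.0871
gripper_force: 0.0
```

{"method": "drive_tool", "body": {
  "commands": [
    {"hand": 0, "tx": -0.07, "ty": -0.026, "tz": 0, "turn": 0},
    {"hand": 0, "tx": -0.14, "ty": -0.052, "tz": 0, "turn": 0},
    {"hand": 0, "tx": -0.21, "ty": -0.078, "tz": 0, "turn": 0},
    {"hand": 0, "tx": -0.28, "ty": -0.104, "tz": 0, "turn": 0},
    {"hand": 0, "tx": -0.33, "ty": -0.122, "tz": 0, "turn": 0},
    {"hand": 0, "tx": -0.35, "ty": -0.129, "tz": 0, "turn": 0},
    {"hand": 0, "tx": -0.35, "ty": -0.129, "tz": 0, "turn": 0}
  ]
}}

```text
time_s: 7.85
tcp_pos: [0.4252, 0.1483, 0.1265]
eef_rot: [-179.9, -0.0, -22.2]
contact_force: [0.6, 0.3, -0.2]
gripper_width: 0.0873
gripper_force: 0.0
```

```bash
python3 - <<'E'
from h import *
c=cap('side','s2.png');print(np.mean([r.get_state()['tcp_pos'] for _ in range(3)],0),r.get_state()['gripper_width'])
u,v=map(int,proj(c,(.55,.18,.05)));a=c['frame'][v-75:v+75,u-90:u+90][...,::-1]
cv2.imwrite('pics/s2c.png',cv2.resize(a,None,fx=4,fy=4,interpolation=cv2.INTER_CUBIC))
E
```

```text
[0.4265064  0.14900572 0.1266558 ] 0.08780638432964322
```

View pics/s2c.png

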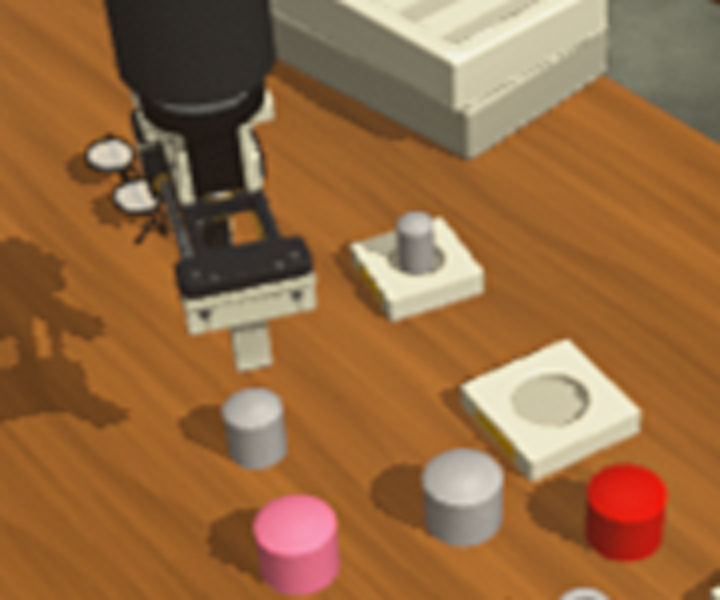

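The small lap stands upright and centred in its pocket, at crop (415,245). The gripper is above the medium lap (255,428).

{"method": "drive_tool", "body": {
  "commands": [
    {"hand": 0, "tx": 0, "ty": -0.002, "tz": -0.06, "turn": 0},
    {"hand": 0, "tx": 0, "ty": -0.002, "tz": -0.12, "turn": 0},
    {"hand": 0, "tx": 0, "ty": -0.002, "tz": -0.16, "turn": 0},
    {"hand": 0, "tx": 0, "ty": -0.002, "tz": -0.18, "turn": 0},
    {"hand": 0, "tx": 0, "ty": -0.002, "tz": -0.191, "turn": 0},
    {"hand": 0, "tx": 0, "ty": -0.002, "tz": -0.191, "turn": 0}
  ]
}}

```text
time_s: 8.5
tcp_pos: [0.4267, 0.1475, 0.0104]
eef_rot: [179.9, 0.0, -22.3]
contact_force: [-0.2, -0.4, 0.5]
gripper_width: 0.0879
gripper_force: 0.0
```

{"method": "drive_tool", "body": {
  "commands": [
    {"hand": 1, "tx": 0, "ty": 0, "tz": 0, "turn": 0},
    {"hand": 1, "tx": 0, "ty": 0, "tz": 0, "turn": 0},
    {"hand": 1, "tx": 0, "ty": 0, "tz": 0, "turn": 0},
    {"hand": 1, "tx": 0, "ty": 0, "tz": 0, "turn": 0},
    {"hand": 1, "tx": 0, "ty": 0, "tz": 0, "turn": 0},
    {"hand": 1, "tx": 0, "ty": 0, "tz": 0, "turn": 0},
    {"hand": 1, "tx": 0, "ty": 0, "tz": 0, "turn": 0},
    {"hand": 1, "tx": 0, "ty": 0, "tz": 0, "turn": 0}
  ],
  "grip_force": 35
}}

```text
time_s: 9.3
tcp_pos: [0.4262, 0.1474, 0.0115]
eef_rot: [-180.0, -0.0, -22.3]
contact_force: [-1.0, -0.7, 4.1]
gripper_width: 0.0413
gripper_force: 35.0
```

{"method": "drive_tool", "body": {
  "commands": [
    {"hand": 1, "tx": 0, "ty": 0, "tz": 0.04, "turn": 0},
    {"hand": 1, "tx": 0, "ty": 0, "tz": 0.1, "turn": 0},
    {"hand": 1, "tx": 0.03, "ty": -0.019, "tz": 0.13, "turn": 0},
    {"hand": 1, "tx": 0.09, "ty": -0.056, "tz": 0.13, "turn": 0},
    {"hand": 1, "tx": 0.15, "ty": -0.093, "tz": 0.13, "turn": 0},
    {"hand": 1, "tx": 0.21, "ty": -0.131, "tz": 0.13, "turn": 0},
    {"hand": 1, "tx": 0.26, "ty": -0.162, "tz": 0.13, "turn": 0},
    {"hand": 1, "tx": 0.295, "ty": -0.184, "tz": 0.13, "turn": 0},
    {"hand": 1, "tx": 0.305, "ty": -0.19, "tz": 0.13, "turn": 0},
    {"hand": 1, "tx": 0.305, "ty": -0.19, "tz": 0.13, "turn": 0}
  ]
}}

```text
time_s: 10.3
tcp_pos: [0.6091, 0.0326, 0.0883]
eef_rot: [179.9, 0.1, -22.4]
contact_force: [-1.1, 0.3, -2.4]
gripper_width: 0.0413
gripper_force: 35.0
```

```bash
python3 - <<'E'
from h import *
c=cap('side','s3.png');s=r.get_state();print(np.mean([r.get_state()['tcp_pos'] for _ in range(3)],0),s['gripper_width'],s['contact_force'])
u,v=map(int,proj(c,(.58,0,.05)));a=c['frame'][v-75:v+75,u-90:u+90][...,::-1]
cv2.imwrite('pics/s3c.png',cv2.resize(a,None,fx=4,fy=4,interpolation=cv2.INTER_CUBIC))
E
```

```text
[0.60839507 0.03316114 0.08853741] 0.04127142287648978 [-0.74509085  0.6571412  -1.65412211]
```

View pics/s3c.png

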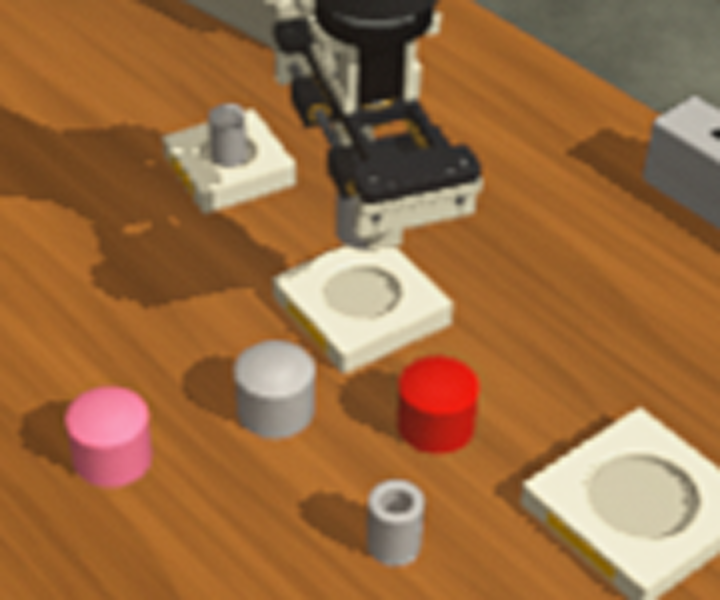

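The medium lap is held above the middle cradle (pocket at crop (365,290)). The red decoy at (437,405) is well clear.

{"method": "drive_tool", "body": {
  "commands": [
    {"hand": 1, "tx": 0.002, "ty": 0.001, "tz": -0.03, "turn": 0},
    {"hand": 1, "tx": 0.002, "ty": 0.001, "tz": -0.06, "turn": 0},
    {"hand": 1, "tx": 0.002, "ty": 0.001, "tz": -0.08, "turn": 0},
    {"hand": 1, "tx": 0.002, "ty": 0.001, "tz": -0.09, "turn": 0},
    {"hand": 1, "tx": 0.002, "ty": 0.001, "tz": -0.098, "turn": 0},
    {"hand": 1, "tx": 0.002, "ty": 0.001, "tz": -0.103, "turn": 0},
    {"hand": 1, "tx": 0.002, "ty": 0.001, "tz": -0.107, "turn": 0},
    {"hand": 1, "tx": 0.002, "ty": 0.001, "tz": -0.11, "turn": 0},
    {"hand": 1, "tx": 0.002, "ty": 0.001, "tz": -0.11, "turn": 0}
  ]
}}

```text
time_s: 11.25
tcp_pos: [0.6106, 0.034, 0.0237]
eef_rot: [-180.0, -0.0, -22.3]
contact_force: [0.0, 1.1, -2.3]
gripper_width: 0.0409
gripper_force: 35.0
```

{"method": "drive_tool", "body": {
  "commands": [
    {"hand": 0.5, "tx": 0, "ty": 0, "tz": 0, "turn": 0},
    {"hand": 0, "tx": 0, "ty": 0, "tz": 0, "turn": 0},
    {"hand": 0, "tx": 0, "ty": 0, "tz": 0, "turn": 0},
    {"hand": 0, "tx": 0, "ty": 0, "tz": 0, "turn": 0},
    {"hand": 0, "tx": 0, "ty": 0, "tz": 0, "turn": 0},
    {"hand": 0, "tx": 0, "ty": 0, "tz": 0, "turn": 0},
    {"hand": 0, "tx": 0, "ty": 0, "tz": 0.04, "turn": 0},
    {"hand": 0, "tx": 0, "ty": 0, "tz": 0.11, "turn": 0},
    {"hand": 0, "tx": 0, "ty": 0, "tz": 0.17, "turn": 0},
    {"hand": 0, "tx": 0, "ty": 0, "tz": 0.17, "turn": 0}
  ]
}}

```text
time_s: 12.25
tcp_pos: [0.6137, 0.0347, 0.1312]
eef_rot: [-179.7, -0.4, -22.2]
contact_force: [0.1, -0.1, 0.5]
gripper_width: 0.0876
gripper_force: 0.0
```

Now the large lap at (.497, -.002): shift (-.113, -.036).

{"method": "drive_tool", "body": {
  "commands": [
    {"hand": 0, "tx": -0.06, "ty": -0.019, "tz": 0, "turn": 0},
    {"hand": 0, "tx": -0.12, "ty": -0.038, "tz": 0, "turn": 0},
    {"hand": 0, "tx": -0.17, "ty": -0.054, "tz": 0, "turn": 0},
    {"hand": 0, "tx": -0.188, "ty": -0.06, "tz": 0, "turn": 0},
    {"hand": 0, "tx": -0.188, "ty": -0.06, "tz": 0, "turn": 0},
    {"hand": 0, "tx": -0.188, "ty": -0.06, "tz": 0, "turn": 0}
  ]
}}

```text
time_s: 12.85
tcp_pos: [0.4985, -0.0017, 0.1258]
eef_rot: [-180.0, -0.1, -22.3]
contact_force: [0.3, 0.3, 0.3]
gripper_width: 0.0876
gripper_force: 0.0
```

```bash
python3 - <<'E'
from h import *
c=cap('side','s4.png');s=r.get_state();print(np.mean([r.get_state()['tcp_pos'] for _ in range(3)],0),s['gripper_width'])
u,v=map(int,proj(c,(.55,0,.05)));a=c['frame'][v-75:v+75,u-90:u+90][...,::-1]
cv2.imwrite('pics/s4c.png',cv2.resize(a,None,fx=4,fy=4,interpolation=cv2.INTER_CUBIC))
w=proj(c,(.497,-.002,.03));print(w,fit(c,*w,lambda p:cyl(p[0],p[1],.027,0),[.497,-.002],130))
E
```

```text
[ 0.49866438 -0.0016606   0.12553686] 0.08742871528582997
(np.float64(317.38259429111423), np.float64(196.43476699172766)) (array([ 0.49695608, -0.00174329]), np.int32(438), 419.62083729868755)
```

View pics/s4c.png

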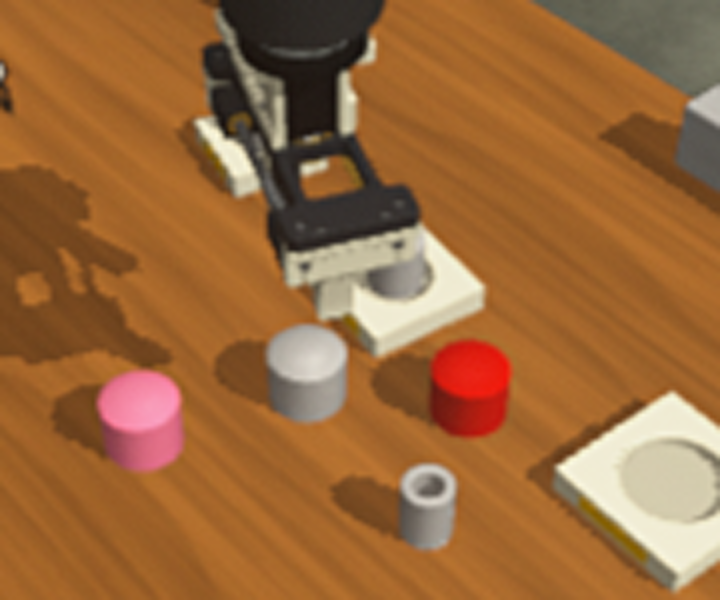

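The medium lap stands in its pocket at crop (400,270), and the gripper is above the large lap (307,372).

{"method": "drive_tool", "body": {
  "commands": [
    {"hand": 0, "tx": -0.003, "ty": 0, "tz": -0.06, "turn": 0},
    {"hand": 0, "tx": -0.003, "ty": 0, "tz": -0.12, "turn": 0},
    {"hand": 0, "tx": -0.003, "ty": 0, "tz": -0.16, "turn": 0},
    {"hand": 0, "tx": -0.003, "ty": 0, "tz": -0.18, "turn": 0},
    {"hand": 0, "tx": -0.003, "ty": 0, "tz": -0.189, "turn": 0},
    {"hand": 0, "tx": -0.003, "ty": 0, "tz": -0.189, "turn": 0}
  ]
}}

```text
time_s: 13.5
tcp_pos: [0.4961, -0.0019, 0.0111]
eef_rot: [179.9, 0.1, -22.3]
contact_force: [-0.5, 0.1, 1.1]
gripper_width: 0.0879
gripper_force: 0.0
```

{"method": "drive_tool", "body": {
  "commands": [
    {"hand": 1, "tx": 0, "ty": 0, "tz": 0, "turn": 0},
    {"hand": 1, "tx": 0, "ty": 0, "tz": 0, "turn": 0},
    {"hand": 1, "tx": 0, "ty": 0, "tz": 0, "turn": 0},
    {"hand": 1, "tx": 0, "ty": 0, "tz": 0, "turn": 0},
    {"hand": 1, "tx": 0, "ty": 0, "tz": 0, "turn": 0},
    {"hand": 1, "tx": 0, "ty": 0, "tz": 0, "turn": 0},
    {"hand": 1, "tx": 0, "ty": 0, "tz": 0, "turn": 0},
    {"hand": 1, "tx": 0, "ty": 0, "tz": 0, "turn": 0}
  ],
  "grip_force": 45
}}

```text
time_s: 14.3
tcp_pos: [0.496, -0.002, 0.0124]
eef_rot: [-180.0, -0.0, -22.3]
contact_force: [-1.4, -0.1, 5.2]
gripper_width: 0.0525
gripper_force: 45.0
```

{"method": "drive_tool", "body": {
  "commands": [
    {"hand": 1, "tx": 0, "ty": 0, "tz": 0.04, "turn": 0},
    {"hand": 1, "tx": 0, "ty": 0, "tz": 0.1, "turn": 0},
    {"hand": 1, "tx": 0, "ty": 0, "tz": 0.13, "turn": 0},
    {"hand": 1, "tx": 0.03, "ty": -0.055, "tz": 0.13, "turn": 0},
    {"hand": 1, "tx": 0.065, "ty": -0.118, "tz": 0.13, "turn": 0},
    {"hand": 1, "tx": 0.1, "ty": -0.182, "tz": 0.13, "turn": 0},
    {"hand": 1, "tx": 0.135, "ty": -0.246, "tz": 0.13, "turn": 0},
    {"hand": 1, "tx": 0.17, "ty": -0.31, "tz": 0.13, "turn": 0},
    {"hand": 1, "tx": 0.198, "ty": -0.36, "tz": 0.13, "turn": 0},
    {"hand": 1, "tx": 0.206, "ty": -0.375, "tz": 0.13, "turn": 0}
  ]
}}

```text
time_s: 15.3
tcp_pos: [0.6198, -0.2299, 0.0884]
eef_rot: [180.0, 0.1, -22.4]
contact_force: [-0.1, 1.3, -3.6]
gripper_width: 0.053
gripper_force: 45.0
```

```bash
python3 - <<'E'
from h import *
c=cap('side');c=cap('side','s5.png');s=r.get_state();print(np.mean([r.get_state()['tcp_pos'] for _ in range(3)],0),s['gripper_width'],s['contact_force'])
u,v=map(int,proj(c,(.6,-.18,.05)));a=c['frame'][v-75:v+75,u-90:u+90][...,::-1]
cv2.imwrite('pics/s5c.png',cv2.resize(a,None,fx=4,fy=4,interpolation=cv2.INTER_CUBIC))
E
```

```text
[ 0.61879648 -0.22825611  0.0883526 ] 0.05304272688595826 [-0.97927999  0.7224606  -3.5759667 ]
```

View pics/s5c.png

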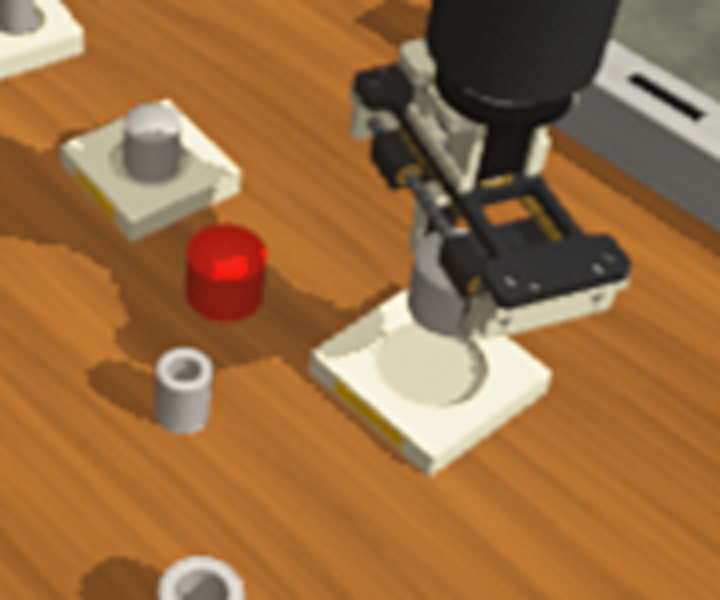

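The large lap is held at crop (440,290) above the largest cradle (pocket at (432,370)). The grey fixture behind is clear, and the medium lap stands properly at (152,140).

{"method": "drive_tool", "body": {
  "commands": [
    {"hand": 1, "tx": 0.002, "ty": 0.002, "tz": -0.03, "turn": 0},
    {"hand": 1, "tx": 0.002, "ty": 0.002, "tz": -0.06, "turn": 0},
    {"hand": 1, "tx": 0.002, "ty": 0.002, "tz": -0.08, "turn": 0},
    {"hand": 1, "tx": 0.002, "ty": 0.002, "tz": -0.09, "turn": 0},
    {"hand": 1, "tx": 0.002, "ty": 0.002, "tz": -0.098, "turn": 0},
    {"hand": 1, "tx": 0.002, "ty": 0.002, "tz": -0.103, "turn": 0},
    {"hand": 1, "tx": 0.002, "ty": 0.002, "tz": -0.107, "turn": 0},
    {"hand": 1, "tx": 0.002, "ty": 0.002, "tz": -0.11, "turn": 0},
    {"hand": 1, "tx": 0.002, "ty": 0.002, "tz": -0.11, "turn": 0}
  ]
}}

```text
time_s: 16.3
tcp_pos: [0.6209, -0.2258, 0.0245]
eef_rot: [-180.0, -0.0, -22.3]
contact_force: [-0.6, 0.7, -0.4]
gripper_width: 0.0529
gripper_force: 45.0
```

{"method": "drive_tool", "body": {
  "commands": [
    {"hand": 0.5, "tx": 0, "ty": 0, "tz": 0, "turn": 0},
    {"hand": 0, "tx": 0, "ty": 0, "tz": 0, "turn": 0},
    {"hand": 0, "tx": 0, "ty": 0, "tz": 0, "turn": 0},
    {"hand": 0, "tx": 0, "ty": 0, "tz": 0, "turn": 0},
    {"hand": 0, "tx": 0, "ty": 0, "tz": 0, "turn": 0},
    {"hand": 0, "tx": 0, "ty": 0, "tz": 0, "turn": 0},
    {"hand": 0, "tx": 0, "ty": 0, "tz": 0.04, "turn": 0},
    {"hand": 0, "tx": 0, "ty": 0, "tz": 0.11, "turn": 0},
    {"hand": 0, "tx": 0, "ty": 0, "tz": 0.19, "turn": 0},
    {"hand": 0, "tx": 0, "ty": 0, "tz": 0.25, "turn": 0}
  ]
}}

```text
time_s: 17.3
tcp_pos: [0.6212, -0.2261, 0.1771]
eef_rot: [-180.0, -0.1, -22.3]
contact_force: [1.5, -0.1, 0.2]
gripper_width: 0.0878
gripper_force: 0.0
```

{"method": "drive_tool", "body": {
  "commands": [
    {"hand": 0, "tx": -0.05, "ty": 0, "tz": 0.05, "turn": 0},
    {"hand": 0, "tx": -0.1, "ty": 0, "tz": 0.08, "turn": 0},
    {"hand": 0, "tx": -0.15, "ty": 0, "tz": 0.1, "turn": 0},
    {"hand": 0, "tx": -0.2, "ty": 0, "tz": 0.1, "turn": 0},
    {"hand": 0, "tx": -0.2, "ty": 0, "tz": 0.1, "turn": 0},
    {"hand": 0, "tx": -0.2, "ty": 0, "tz": 0.1, "turn": 0}
  ]
}}

```text
time_s: 17.9
tcp_pos: [0.5004, -0.2259, 0.2347]
eef_rot: [-180.0, -0.1, -22.3]
contact_force: [-0.3, 0.5, 0.6]
gripper_width: 0.0875
gripper_force: 0.0
```

```bash
python3 - <<'E'
from h import *
c=cap('side','s6.png');T=cap('top','t6.png');a=c['frame'][95:355,210:480][...,::-1]
cv2.imwrite('pics/s6c.png',cv2.resize(a,None,fx=2.3,fy=2.3,interpolation=cv2.INTER_CUBIC))
a=T['frame'][120:260,150:470][...,::-1]
cv2.imwrite('pics/t6c.png',cv2.resize(a,None,fx=2.5,fy=2.5,interpolation=cv2.INTER_CUBIC))
E
```

```text
(no output)
```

View pics/s6c.png

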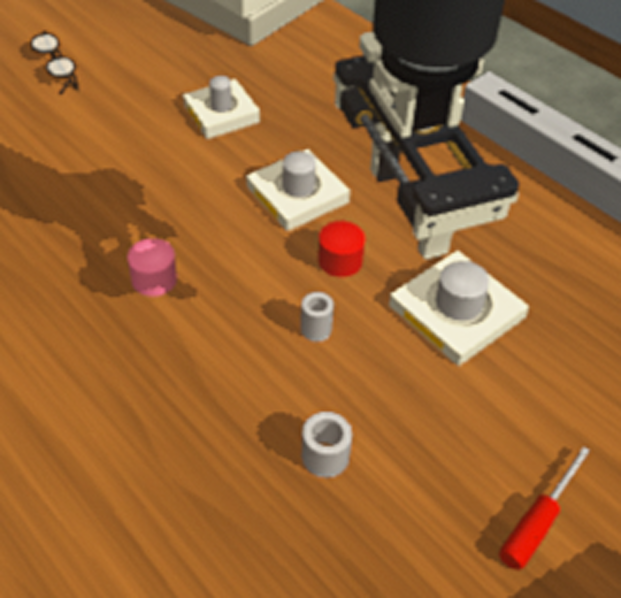

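View pics/t6c.png

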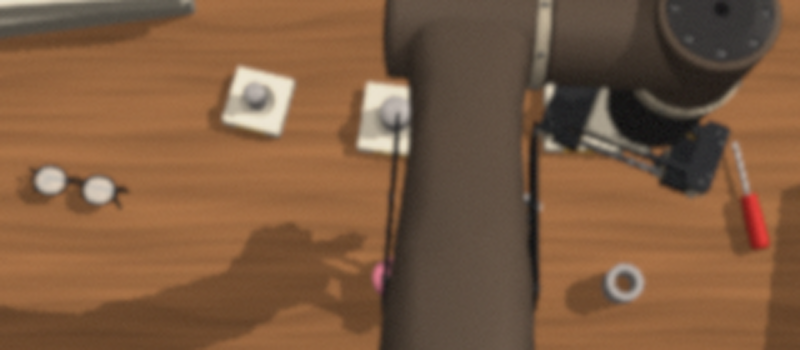

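All three laps stand upright and centred in their pockets: side crop (220,95), (298,175) and (463,290). The collars, spectacles and screwdriver haven't moved, and the gripper is clear.

```bash
python3 -c "
from plant import r
print(r.close_job())"
```

```text
the job is handed in; nothing more can be done
None
```

I placed all three laps upright in the pockets of their own size, left the collars, spectacles and screwdriver where they were, and handed the job in at about 18 s; the hand-in returned no verdict.

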